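Drain the air filter, then set the throttle valve two turns open

ROBOT

A 6-joint arm with a two-finger parallel gripper is mounted at the origin on the work surface. World frame = base frame: x ahead of the robot, y to its left, z up, the work surface at z = 0. Lengths are in m, angles in rad, forces in N, time in s.
With the tool pointing down it reaches from about 0.275 to 0.875 m from the base axis. Payload 12.5 kg.
Tool frame: the origin (TCP) lies on the centre line of the jaws, within the pads' length; the fingertips stand r.finger_overhang ahead of it and the grasp point (between the pads) lies 3 mm ahead of it (r.finger_overhang is the distance from the TCP to the fingertips, in m); z points along the fingers, y is the direction in which the jaws open and shut (so a half turn about z gives the same grasp; the last joint's range is limited). The gripper opens to 85 mm and grips with 20 to 120 N. Pads are 22 mm wide; open, the fingers measure 114 mm over their backs; the gripper's body (76 mm by 85 mm) begins 54 mm behind the grasp point. The pads swing forward as they close: fully open they stand 13 mm farther back than shut.
Start: joints at [-1.258, 0.351, 1.652, -0, 1.139, -0.085], TCP at [0.213, -0.507, 0.253] pointing down, gripper open.
Joint ranges: [-2.75, 2.75], [-0.79, 2.1], [0.01, 2.65], [-1.57, 4.71], [0.07, 3.14], [-2.87, 2.87]. Speed limits (rad/s): [2.22, 2.22, 2.79, 3.14, 3.14, 3.14].

INTERFACE

Orientations are given as a unit quaternion [x, y, z, w].
In Python, from cell import r, optics gives the robot as it stands. The module is installed in compiled form; this text tells all that it offers. Calls block until the motion is done:
- r.move_to(position, orientation): joint-space move of the TCP to a pose.
- r.move_linear(position, rot=None, vel=0.15): straight line of the TCP; rot=None keeps the orientation; vel is the mean speed in m/s.
- r.set_joints(angles): joint-space move.
- r.set_gripper(opening, squeeze=None): opening from 0.0 (shut) to 1.0 (fully open); squeeze is the grip in N (None keeps the last); returns when the fingers have stopped.
- r.sleep(seconds).
- r.inverse_kinematics(position, orientation): joint angles nearest the present ones, or None.
- optics.get_image(name): name is "scene" or "top"; returns a dict with "pixels" (480x640x3 uint8, red, green, blue), "depth" (480x640 float32, m along the optical axis (not along the pixel's ray), 0 where there is no reading), "fx", "fy", "cx", "cy" (pixels), "D" ([k1, k2, p1, p2, k3] as OpenCV has them; the pictures are not rectified), "camera_from_world" (4x4, takes a point from world to camera coordinates). Camera axes: x right, y down, z forward; pixel columns grow to the right and rows downward; lengths in m; the calibration is good to about 2 mm. A picture is of the moment at which its call begins.
A pose or a line that the arm cannot do raises r.PlanningError and nothing moves.
- r.hand_in(): hands the job in, once; it reports no verdict.
Readings, each from a call of its own:
- r.current_t(): time.
- r.current_q(): joint angles.
- r.current_qvel(): joint speeds.
- r.current_effort(): joint torques, N m.
- r.current_tool_pos(): TCP position.
- r.current_ee_rot(): TCP orientation.
- r.current_contact_force(): force on the tool from outside, world axes, zero at the start.
- r.current_torque(): the same for the moment, N m.
- r.current_opening(): opening from 0.0 (shut) to 1.0 (fully open).
Only numpy, scipy, OpenCV 4.12 (cv2) and the standard library are available. Lean on these libraries where they do the work, as an engineer would, in place of code of your own. Each camera call takes 0.05 s, during which the arm holds its last target.

TASK

On the test board, draw the filter's sprung drain pin straight up until its ring mark has just come out of the collar (25 mm, no farther), keep it there for a second and let it go back down. Then take the valve wheel by its upright handle, close the valve clockwise until it stops, back it off exactly two full turns, and finish still gripping the handle there. Leave the loose things on the board alone.

Things in the scene. Friction and masses are not known exactly. Their poses are not given: they have to be found in the camera images.
- pin_knob (a point): Centre of the round dark steel knob on the filter's drain pin: 28 mm in diameter, 22 mm tall, upright axis, on a bare 10 mm pin. At rest 81 mm above the board (the board's top is 12 mm above the table) and 27 mm above the collar's top. It slides straight up only, and rises with the pin.
- collar_top (a point): Centre of the top face of the filter's 18 mm wide collar, fixed, 54 mm above the board. The filter is the smaller of the two bolted-down modules: a round aluminium pot 50 mm across on a 68 mm flange; the pot's shoulder lies 7 mm below this point.
- pin (a joint): How far the drain pin is drawn up, in m: 0 at rest, 0.025 at the mark, 0.042 at its end. A spring draws it down with about 4 N at rest and 8 N at the mark, and takes it back to 0 when let go. The mark is a 3 mm black ring on the pin, hidden inside at rest, wholly out of the collar at 0.025.
- wheel_hub (a point): Centre of the top of the valve wheel's hub, on the wheel's upright axis, 120 mm above the board; it stays in place. The wheel lies level: dark steel, three spokes, rim of 55 mm radius, 12 mm thick, its mid-plane 10 mm below this point. It sits on an aluminium valve body with a pipe at either side, bolted down.
- handle: The wheel's upright black crank handle: round grip 22 mm thick, 46 mm tall, on the rim 55 mm from the wheel's axis. Origin at its centre, 145 mm above the board (25 mm above the hub point); foot 6 mm above the rim. It revolves freely on its own pin, so it can be gripped firmly and carried round in a circle without turning the gripper.
- wheel (a joint): Valve wheel angle in rad: 0 at the closed stop, growing anticlockwise seen from above (opening); 12.566 is two turns open. It stays where it is left (friction about 0.1 N m, some 2 N at the handle); the closed stop is hard. It starts partly open, 1.5 to 4.5 rad, and opens as far as 22 rad.
- screwdriver: Loose screwdriver lying on the board, 170 mm long, a bystander. Origin at the centre of its underside.
- tape_roll: Loose paper roll lying flat, 90 mm across and 22 mm high, a bystander. Origin under its centre.
- coupling: Loose brass coupling standing upright, 28 mm across and 38 mm high, a bystander. Origin under its centre.
Mind the look-alikes: they are no part of the job. What is shaped like the part that bears wheel_hub but red or yellow is not meant.

How it is judged:
By the outcome, as a careful person would: the job done as asked, in the order asked, and still so for the second after the job is handed in, while the arm keeps its last pose, push and grip.
It also fails if it takes over 72 s, if anything falls off the work surface, if the arm or the gripper's body presses on something with over 40 N, if the wrist force passes 120 N, or if a joint passes its speed limit or range.

## Working session

There is one attempt and no reset: what is moved stays moved. The work goes in short steps, each a Python script; the robot and the scene stay as the last script left them, time stands still between calls to the robot, and variables do not carry over. Pictures are saved under pics/ and viewed, and the job is handed in when it is done.

```bash
mkdir -p pics; cat > h.py <<'E'
import numpy as np, cv2
from cell import r, optics
def grab(n,tag):
    im=optics.get_image(n); cv2.imwrite(f'pics/{tag}.png',im['pixels'][:,:,::-1]); np.savez(f'pics/{tag}.npz',**{k:np.array(v) for k,v in im.items()}); return im
def K(im): return np.array([[im['fx'],0,im['cx']],[0,im['fy'],im['cy']],[0,0,1]],float)
def ray(im,u,v):
    p=cv2.undistortPoints(np.array([[[u,v]]],float),K(im),np.array(im['D'],float))[0,0]
    T=np.array(im['camera_from_world']);R=T[:3,:3];t=T[:3,3]
    return -R.T@t, R.T@np.array([p[0],p[1],1.])
def onplane(im,u,v,z):
    o,d=ray(im,u,v); return o+d*(z-o[2])/d[2]
def proj(im,P):
    T=np.array(im['camera_from_world'])
    return cv2.projectPoints(np.array(P,float).reshape(-1,1,3),cv2.Rodrigues(T[:3,:3])[0],T[:3,3],K(im),np.array(im['D'],float))[0][:,0]
def dpt(im,u,v):
    o,d=ray(im,u,v); return o+d*im['depth'][int(v),int(u)]
E
python3 - <<'E'
from h import *
a=grab('scene','scene0');b=grab('top','top0')
print(r.current_t(),r.finger_overhang,r.current_opening(),r.current_ee_rot())
for i in(a,b):
    T=i['camera_from_world'];print(-T[:3,:3].T@T[:3,3],i['fx'])
E
```

```text
0.1 0.022 1.000556344669966 [ 9.80284574e-01  1.97590182e-01 -5.73390241e-05 -5.21078901e-04]
[1.01565492 0.41892214 0.61509111] 436.7768827786588
[ 0.45775987 -0.10975103  1.43434091] 565.233701212917
```

View pics/scene0.png

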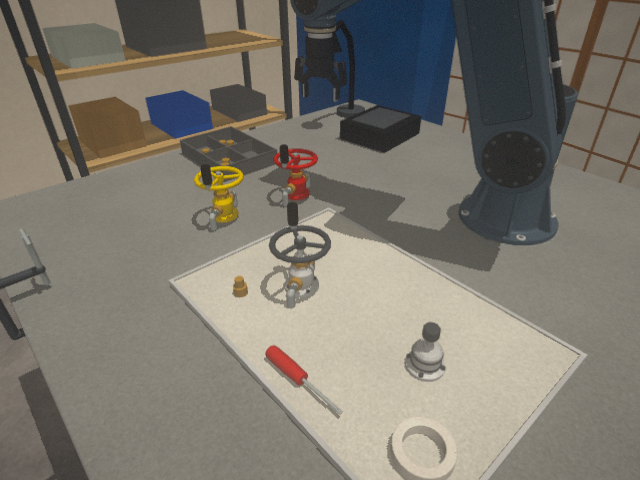

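View pics/top0.png

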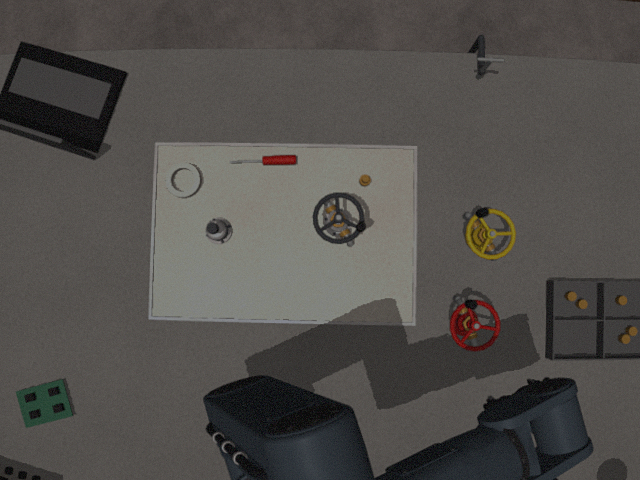

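The top view shows the dark wheel on the board at (338,218), with its handle near (361,227). The look-alikes off the board are a yellow wheel at (490,234) and a red one at (475,325). There is only one filter, at (218,230), and the bystanders are the roll at (185,180), the screwdriver at (265,160) and the coupling at (365,180). By the description, I choose the dark wheel. In the scene view it is at (300,243), with its handle at (293,214) and the pin knob at (431,331). I'll check close crops next.

```bash
python3 - <<'E'
import cv2,numpy as np
a=cv2.imread('pics/scene0.png');b=cv2.imread('pics/top0.png')
def c(i,x,y,w=80,s=5):
    return cv2.resize(i[y-w//2:y+w//2,x-w//2:x+w//2],(400,300) if 0 else (380,380),interpolation=cv2.INTER_CUBIC)
g=lambda i:np.clip((i/255.)**.6*255,0,255).astype('uint8')
cv2.imwrite('pics/crop1.png',g(np.hstack([c(b,338,218),c(a,300,240,110)])))
cv2.imwrite('pics/crop2.png',g(np.hstack([c(b,218,230,50),c(a,428,350,80)])))
E
```

```text
(no output)
```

View pics/crop1.png

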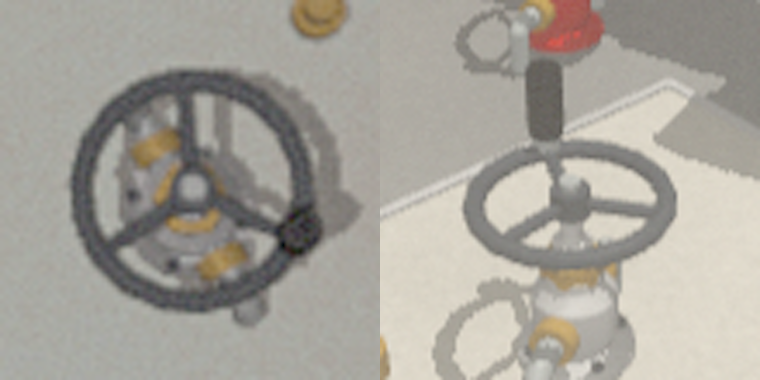

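View pics/crop2.png

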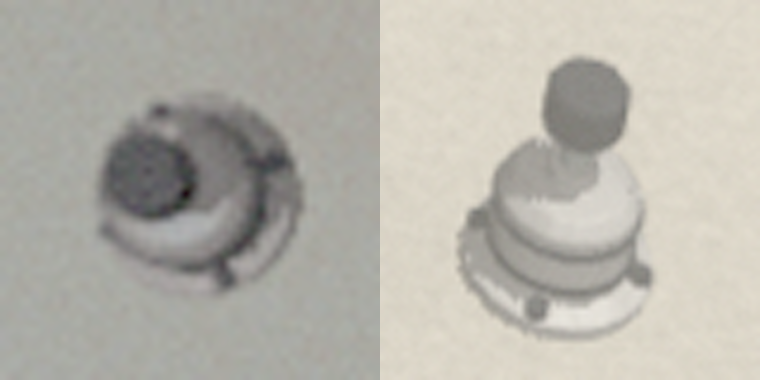

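The crops confirm the choice. The dark-steel wheel is on an aluminium body, and its handle sits at the spoke pointing lower right in the top view. The filter's dark knob is at about top (213,228) and scene (431,332). Next I'll measure these with masks and rays.

```bash
cat > meas.py <<'E'
from h import *
def blob(im,x0,y0,x1,y1,thr):
    g=cv2.GaussianBlur(im['pixels'],(3,3),0).max(axis=2)
    m=np.zeros_like(g);m[y0:y1,x0:x1]=(g[y0:y1,x0:x1]<thr)
    n,l,s,c=cv2.connectedComponentsWithStats(m)
    k=1+np.argmax(s[1:,4]); return l==k,s[k],c[k]
def tri(r1,r2):
    A=[];b=[]
    for o,d in(r1,r2):
        d=d/np.linalg.norm(d);P=np.eye(3)-np.outer(d,d);A.append(P);b.append(P@o)
    p=np.linalg.solve(sum(A),sum(b));
    return p,[np.linalg.norm(Ai@p-bi) for Ai,bi in zip(A,b)]
E
python3 - <<'E'
from meas import *
L=lambda t:{k:v for k,v in np.load(f'pics/{t}.npz').items()}
a,b=L('scene0'),L('top0')
for im,box in((a,(412,315,448,345)),(b,(200,215,226,242)),(a,(283,200,303,228)),(b,(305,185,375,250)),(b,(353,219,368,236))):
    x0,y0,x1,y1=box;g=im['pixels'].max(axis=2)[y0:y1,x0:x1]
    print(box,np.percentile(g,[1,5,10,20,40,60,80]))
for thr in(70,80,90):
    ma,sa,ca=blob(a,412,315,448,348,thr);mb,sb,cb=blob(b,200,215,228,245,thr)
    print(thr,'knob',sa,ca,sb,cb,tri(ray(a,*ca),ray(b,*cb)),onplane(b,*cb,.1))
    mh,sh,ch=blob(a,283,200,303,228,thr); m,s,c=blob(b,305,185,375,250,thr)
    cn=max(cv2.findContours(m.astype('uint8'),0,1)[0],key=cv2.contourArea)
    print(' wheel',sh,ch,s,c,cv2.fitEllipse(cn))
E
```

```text
(412, 315, 448, 345) [ 80.  83.  87.  94. 183. 199. 201.]
(200, 215, 226, 242) [ 32.   45.   49.   58.2  87.  122.  131. ]
(283, 200, 303, 228) [ 52.   55.   56.   57.   68.6 111.  135. ]
(305, 185, 375, 250) [ 29.   41.   45.   59.   96.6 129.  131. ]
(353, 219, 368, 236) [ 13.08  19.7   24.    30.    45.    81.   115.2 ]Traceback (most recent call last):
  File "<stdin>", line 8, in <module>
  File "meas.py", line 6, in blob
    k=1+np.argmax(s[1:,4]); return l==k,s[k],c[k]
        ~~~~~~~~~^^^^^^^^^
    return _wrapfunc(a, 'argmax', axis=axis, out=out, **kwds)
    return bound(*args, **kwds)
ValueError: attempt to get argmax of an empty sequence
```

```bash
python3 - <<'E'
from meas import *
L=lambda t:{k:v for k,v in np.load(f'pics/{t}.npz').items()}
a,b=L('scene0'),L('top0')
ma,sa,ca=blob(a,412,315,448,348,120);mb,sb,cb=blob(b,200,215,226,242,70)
print('knob',sa,ca,sb,cb,tri(ray(a,*ca),ray(b,*cb)),onplane(b,*cb,.1),onplane(a,*ca,.093))
mh,sh,ch=blob(a,283,198,303,230,85); print('handle scene',sh,ch,onplane(a,*ch,.157))
mh2,sh2,ch2=blob(b,350,214,372,240,38); print('handle top',sh2,ch2,onplane(b,*ch2,.18),tri(ray(a,*ch),ray(b,*ch2)))
for thr in(70,80):
    m,s,c=blob(b,305,185,375,250,thr); m=m.astype('uint8'); m[218:240,352:]=0
    cn=max(cv2.findContours(m,0,1)[0],key=cv2.contourArea)[:,0]
    hull=cv2.convexHull(cn)[:,0]
    P=np.array([onplane(b,*p,.122) for p in hull if not(p[0]>350 and 212<p[1]<242)])
    A=np.c_[2*P[:,:2],np.ones(len(P))];x=np.linalg.lstsq(A,(P[:,:2]**2).sum(1),rcond=None)[0]
    print('rim',s,x[:2],np.sqrt(x[2]+x[0]**2+x[1]**2))
# hub top bright blob
for u,v in((338,217),(338,219)): print(onplane(b,u,v,.132),dpt(b,u,v))
print(onplane(a,299.5,240,.132), dpt(a,299,240))
print('depths knob',dpt(b,213,228),'handle',dpt(b,*np.round(ch2)),dpt(a,*np.round(ch)))
E
```

```text
knob [422 323  18  25 307] [430.33224756 333.28990228] [207 223  13  11 115] [212.80869565 227.89565217] (array([0.5619157 , 0.16249889, 0.08903516]), [np.float64(0.0007960665691139713), np.float64(0.0007960665691139401)]) [0.56152248 0.15962832 0.1       ] [0.56479304 0.16502032 0.093     ]
handle scene [287 201  11  25 239] [292.29707113 213.0460251 ] [ 0.56417368 -0.18887533  0.157     ]
handle top [356 221   9  12  73] [360.2739726  226.26027397] [ 0.5649949  -0.18631106  0.18      ] (array([ 0.56629015, -0.18716699,  0.15869081]), [np.float64(0.0006854215204201037), np.float64(0.0006854215204200858)])
rim [ 313  193   54   51 1005] [ 0.58930402 -0.1388848 ] 0.05994816847727594
rim [ 313  193   54   53 1252] [ 0.58717725 -0.140696  ] 0.062071971490638804
[ 0.58961797 -0.13737012  0.132     ] [ 0.58900877 -0.13724252  0.13801697]
[ 0.58497013 -0.13745004  0.132     ] [ 0.58462463 -0.13737481  0.13553708]
[ 0.59115279 -0.13362617  0.132     ] [ 0.59348721 -0.13216555  0.1338371 ]
depths knob [0.56125691 0.15909615 0.10031187] handle [ 0.56608193 -0.18605635  0.17398192] [ 0.57232672 -0.17887397  0.16493616]
```

```bash
cat >> h.py <<'E'
def quat(a): return [np.cos(a/2),np.sin(a/2),0,0]
def st(s=''): print(s,'t',round(r.current_t(),2),'p',np.round(r.current_tool_pos(),4),'F',np.round(r.current_contact_force(),1),'op',round(r.current_opening(),3))
E
python3 - <<'E'
from meas import *
L=lambda t:{k:v for k,v in np.load(f'pics/{t}.npz').items()}
a,b=L('scene0'),L('top0')
ma,sa,ca=blob(a,412,315,448,342,130);print(sa,ca,onplane(a,*ca,.093))
q=quat(np.pi/6)
kx,ky=.5625,.1605
r.move_to([kx,ky,.26],q); st('above')
r.move_linear([kx,ky,.15],vel=.15); st('low')
grab('scene','scene1')
E
```

```text
[418 323  22  19 297] [430.44444444 332.35353535] [0.56302374 0.16390532 0.093     ]
above t 2.76 p [0.5627 0.1598 0.26  ] F [ 0.4 -0.2  0.1] op 0.998
low t 3.64 p [0.563  0.1605 0.1509] F [ 0.9 -0.5 -0.2] op 0.999
```

View pics/scene1.png

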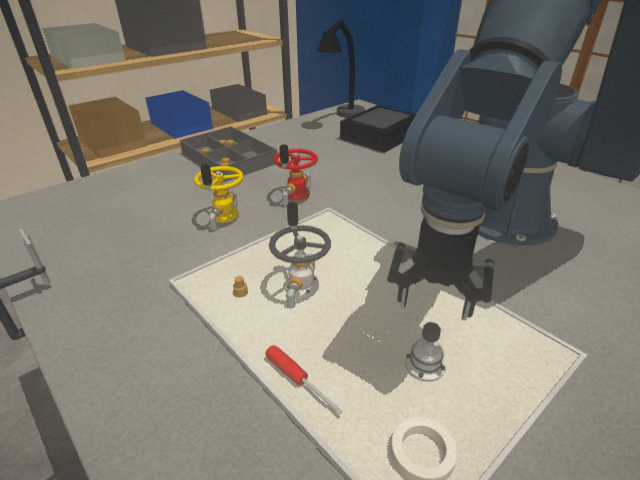

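The open fingertips are at about (402,312) and (468,318), on either side of the knob at (431,331). The path is clear, so I'll descend and grip.

```bash
python3 - <<'E'
from h import *
kx,ky=.5625,.161
r.move_linear([kx,ky,.097],vel=.1); st('down')
r.set_gripper(0.34,squeeze=30); st('near')
r.set_gripper(0.0,squeeze=60); r.sleep(.2); st('grip')
grab('scene','scene2')
im=np.load('pics/scene2.npz')['pixels'][290:390,380:500,::-1]
cv2.imwrite('pics/scene2c.png',cv2.resize(im,(720,600),interpolation=cv2.INTER_CUBIC))
E
```

```text
down t 4.38 p [0.5628 0.1611 0.0974] F [ 0.4  0.5 -0.3] op 1.002
near t 4.97 p [0.562  0.1622 0.0975] F [-5.7  9.   5.9] op 0.342
grip t 5.38 p [0.5616 0.1628 0.0978] F [-9.4 12.3 11.3] op 0.301
```

View pics/scene2c.png

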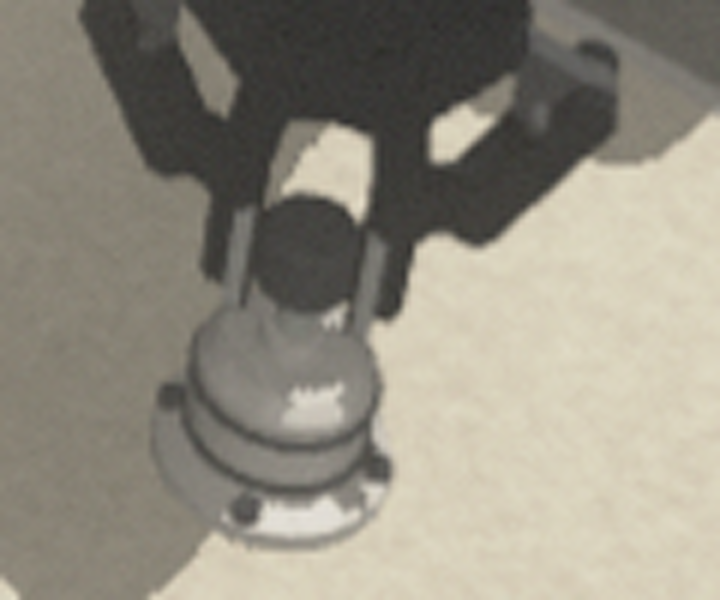

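The pads hold the knob, which is at crop (305,250). The arm is deflected about 2 mm sideways, so I'll re-centre to relieve that and then lift in steps, tracking the measured height.

```bash
python3 - <<'E'
from h import *
p=r.current_tool_pos(); z0=p[2]
r.move_linear([p[0]-.0002,p[1]+.0003,.0970],vel=.02); r.sleep(.2); st('centred')
p0=r.current_tool_pos()
r.move_linear([p[0]-.0002,p[1]+.0003,.0970+.010],vel=.03); r.sleep(.2); st('10')
r.move_linear([p[0]-.0002,p[1]+.0003,.0970+.020],vel=.03); r.sleep(.2); st('20')
grab('scene','scene3')
im=np.load('pics/scene3.npz')['pixels'][290:390,380:500,::-1]
cv2.imwrite('pics/scene3c.png',cv2.resize(im,(720,600),interpolation=cv2.INTER_CUBIC))
E
```

```text
centred t 5.9 p [0.5615 0.1631 0.0979] F [-4.5 -0.4  8.6] op 0.302
10 t 6.58 p [0.5614 0.1631 0.1068] F [ 2.6  0.2 -5.6] op 0.302
20 t 7.27 p [0.5614 0.1631 0.1169] F [ 2.3 -0.2 -7.3] op 0.308
```

View pics/scene3c.png

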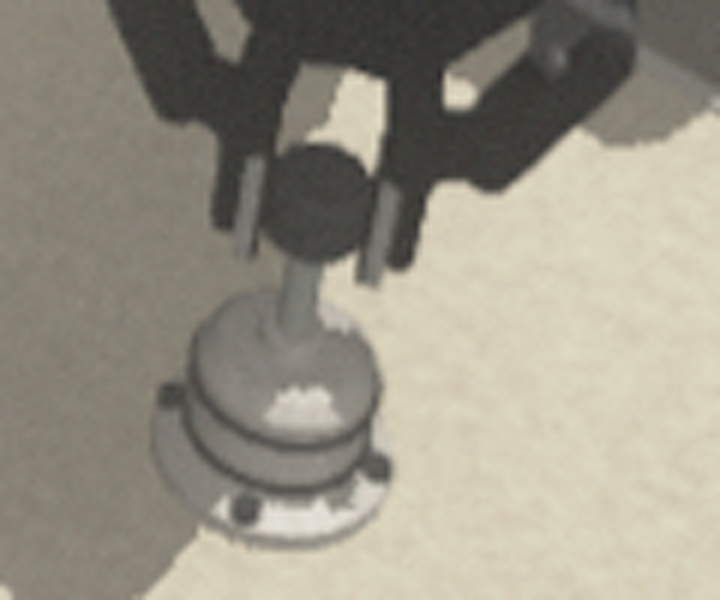

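The pin is drawn about 19 mm and no ring is visible yet, as expected. The force of −7.3 N matches the spring model, so I'll continue to 25 mm.

```bash
python3 - <<'E'
from h import *
r.move_linear([.5614,.1631,.1231],vel=.02); st('25'); t0=r.current_t()
grab('scene','scene4');r.sleep(.1); st('hold')
im=np.load('pics/scene4.npz')['pixels'][300:370,390:480,::-1]
cv2.imwrite('pics/scene4c.png',cv2.resize(im,(720,560),interpolation=cv2.INTER_CUBIC))
E
```

```text
25 t 7.78 p [0.5614 0.1631 0.1232] F [ 2.  -0.2 -7.4] op 0.304
hold t 7.92 p [0.5614 0.1631 0.1231] F [ 3.3  0.1 -8.6] op 0.304
```

View pics/scene4c.png

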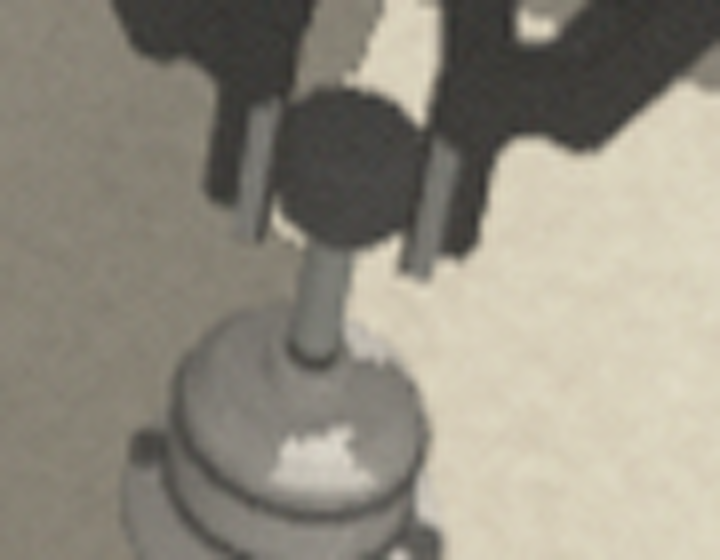

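The black ring is now visible just above the collar, at crop (315,355) or full-image about (429,344), in a band around 10–12 px tall at this zoom. That matches 3 mm fully out. I'll hold here for over a second, then lower it and release.

```bash
python3 - <<'E'
from h import *
r.sleep(1.15); st('held')
r.move_linear([.5614,.1631,.0976],vel=.05); r.sleep(.1); st('lowered')
r.set_gripper(1.0); st('open')
r.move_linear([.5614,.1631,.16],vel=.15); st('up')
grab('scene','scene5')
im=np.load('pics/scene5.npz')['pixels'][290:390,380:500,::-1]
cv2.imwrite('pics/scene5c.png',cv2.resize(im,(720,600),interpolation=cv2.INTER_CUBIC))
E
```

```text
held t 9.07 p [0.5614 0.1631 0.1231] F [ 2.   0.1 -8.8] op 0.302
lowered t 9.83 p [0.5615 0.1631 0.0979] F [-3.2  0.1  4.9] op 0.301
open t 10.44 p [0.5614 0.1631 0.0976] F [ 0.2  0.3 -0.7] op 1.001
up t 11.01 p [0.5611 0.163  0.1594] F [ 0.6  0.6 -0.1] op 0.997
```

View pics/scene5c.png

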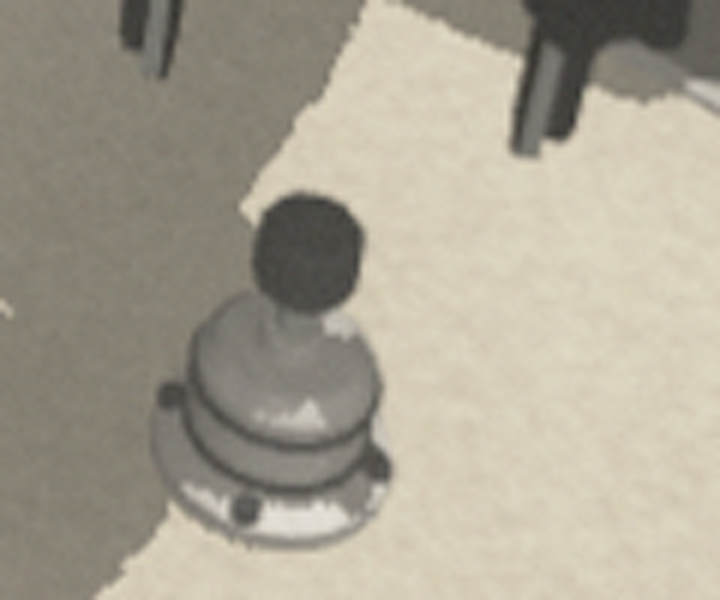

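The knob is back at its rest height, matching scene2. Next is the handle.

```bash
python3 - <<'E'
from h import *
q=quat(np.pi/6)
r.move_linear([.5614,.1631,.25],vel=.25)
r.move_to([.566,-.187,.25],q); st('above')
r.move_linear([.566,-.187,.166],vel=.15); st('down')
r.set_gripper(0.3,squeeze=25); st('near')
r.set_gripper(0.0,squeeze=60); r.sleep(.2); st('grip')
grab('scene','scene6');grab('top','top6')
im=np.load('pics/scene6.npz')['pixels'][170:310,220:388,::-1]
cv2.imwrite('pics/scene6c.png',cv2.resize(im,(720,600),interpolation=cv2.INTER_CUBIC))
E
```

```text
above t 12.88 p [ 0.5662 -0.186   0.2498] F [-0.1  1.3 -0.3] op 1.001
down t 13.59 p [ 0.5665 -0.1868  0.1668] F [-0.1 -0.5 -0.2] op 1.001
near t 14.19 p [ 0.566 -0.187  0.166] F [1.2 0.4 0.5] op 0.297
grip t 14.61 p [ 0.566  -0.1871  0.1662] F [-0.4 -1.3  3.6] op 0.236
```

View pics/scene6c.png

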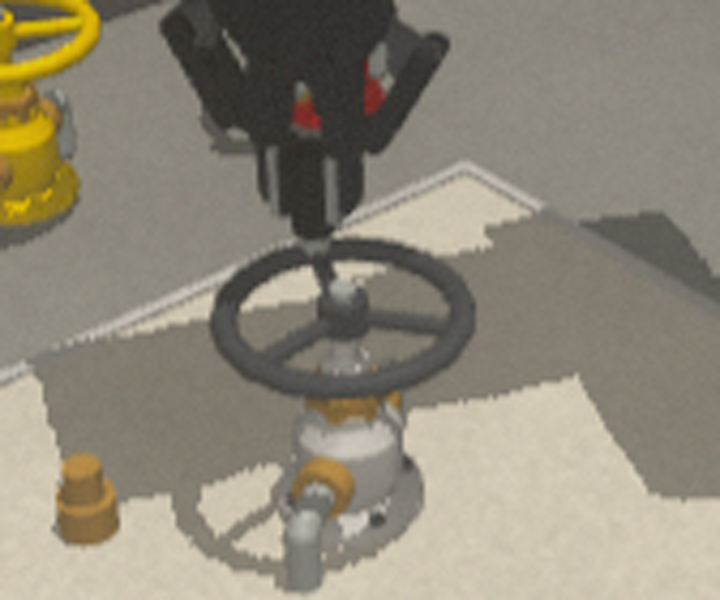

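The jaws hold the handle, at crop (315,190), clear of the wheel rim. The handle-to-hub distance using hub (0.589,−0.137) comes to 55 mm. I'll turn clockwise, watching radial and tangential force.

```bash
cat >> h.py <<'E'
R=.055
def go(C,th,z=.166,vel=.08,rad=R):
    r.move_linear([C[0]+rad*np.cos(th),C[1]+rad*np.sin(th),z],vel=vel)
def rt(C):
    p=np.array(r.current_tool_pos())[:2]-C; F=np.array(r.current_contact_force())
    u=p/np.linalg.norm(p); return np.arctan2(p[1],p[0]),np.linalg.norm(p),F[:2]@u,F[0]*-u[1]+F[1]*u[0],F[2]
E
python3 - <<'E'
from h import *
C=np.array([.589,-.137])
th0=rt(C)[0]; print(th0,rt(C)); th=th0
for k in range(6):
    th-=.2; go(C,th); print(round(r.current_t(),2),round(th,3),np.round(rt(C),4),np.round(r.current_tool_pos(),4))
E
```

```text
-1.9997673248943495 (np.float64(-1.9997673248943495), np.float64(0.05514351547711377), np.float64(1.7456104656184377), np.float64(0.1681753412412601), np.float64(5.253901765366913))
14.99 -2.2 [-2.207   0.0552  2.8538 -2.5655  5.0597] [ 0.5562 -0.1814  0.1662]
15.28 -2.4 [-2.4087  0.0552  3.7382 -2.7583  6.3457] [ 0.548  -0.1739  0.1661]
15.56 -2.6 [-2.6104  0.0552  3.7626 -1.415   6.5059] [ 0.5414 -0.165   0.1661]
15.84 -2.8 [-2.8119  0.0552  3.4996 -1.5738  6.1543] [ 0.5367 -0.1549  0.1661]
16.12 -3.0 [-3.013   0.0552  3.3604 -1.6048  6.2245] [ 0.5342 -0.1441  0.1661]
16.41 -3.2 [ 3.0695  0.0552  2.5634 -2.4053  6.9452] [ 0.5339 -0.133   0.1661]
```

```bash
python3 - <<'E'
from h import *
C=np.array([.589,-.137]); th=-3.2
for k in range(60):
    th-=.06; go(C,th,vel=.05); a=rt(C)
    if k%8==0 or a[3]>4: print(round(r.current_t(),2),round(th,3),np.round(a,4))
    if a[3]>5: break
r.sleep(.3);print(round(r.current_t(),2),th,np.round(rt(C),4),r.current_tool_pos())
E
```

```text
16.66 -3.26 [ 3.0134  0.0552  3.6584 -1.9862  7.1381]
18.66 -3.74 [ 2.534   0.0552  2.4202 -1.998   5.4698]
20.66 -4.22 [ 2.0566  0.0551  0.7031 -1.3285  5.4656]
22.66 -4.7 [ 1.5784  0.055  -0.6158 -0.475   5.1521]
24.66 -5.18 [ 1.0982  0.0549 -0.0915 -0.9706  4.7857]
26.66 -5.66 [ 0.6183  0.0548 -1.2999 -2.2541  7.2125]
27.16 -5.78 [ 0.5379  0.0548 -3.0561 12.4353 10.4801]
27.46 -5.77999999999999 [ 0.5378  0.0548 -1.8977 12.1042 11.0834] [ 0.63607407 -0.10892135  0.16614106]
```

The stop was reached at handle angle ≈0.54 rad: 12 N tangential with no further motion, after about 3.74 rad of travel. I'll ease off to find the unloaded contact angle, then open two turns.

```bash
python3 - <<'E'
from h import *
C=np.array([.589,-.137])
for th in(-5.80,-5.77,-5.755,-5.745,-5.735):
    go(C,th,vel=.02); r.sleep(.15); print(round(r.current_t(),2),th,np.round(rt(C),4))
E
```

```text
27.86 -5.8 [ 0.5362  0.0548 -3.3637 18.0339 13.1223]
28.26 -5.77 [ 0.539   0.0548 -2.6683  9.3633 10.3813]
28.66 -5.755 [ 0.541   0.0548 -2.2154  4.9244  9.132 ]
29.06 -5.745 [ 0.5417  0.0548 -1.8035  2.1209  6.2046]
29.46 -5.735 [ 0.5458  0.0548 -1.6899 -0.1559  6.4167]
```

The stop is hard: raising the force from 2 to 18 N moved the handle only 0.005 rad. The unloaded contact angle is 0.542 rad. Now I'll open exactly 4π.

```bash
python3 - <<'E'
from h import *
C=np.array([.589,-.137]); s=-5.741; N=60; tot=0; last=rt(C)[0]
for k in range(1,N+1):
    th=s+4*np.pi*k/N; go(C,th,vel=.08); a=rt(C)
    d=(a[0]-last+np.pi)%(2*np.pi)-np.pi; tot+=d; last=a[0]
    if k%10==0: print(round(r.current_t(),2),round(th-s,3),round(tot,3),np.round(a,4))
    if max(abs(a[2]),abs(a[3]))>15: print('force',a); break
r.sleep(.3); print(round(r.current_t(),2),np.round(rt(C),4)); st()
grab('scene','scene7')
im=np.load('pics/scene7.npz')['pixels'][170:310,220:388,::-1]
cv2.imwrite('pics/scene7c.png',cv2.resize(im,(720,600),interpolation=cv2.INTER_CUBIC))
E
```

```text
32.38 2.094 2.101 [ 2.6466  0.0552 -1.6841  1.686   5.3316]
35.29 4.189 4.189 [-1.5487  0.055   3.1761  1.8779  4.8708]
38.21 6.283 6.303 [ 0.5654  0.0548 -1.4385  1.766   7.4055]
41.12 8.378 8.379 [ 2.6419  0.0553 -3.3795  1.6583  6.1768]
44.04 10.472 10.47 [-1.5509  0.055   4.3249  1.2275  6.5873]
46.96 12.566 12.59 [ 0.5691  0.0548 -1.1869  1.3317  8.5516]
47.26 [ 0.5646  0.0548 -0.4482  1.4964 10.1501]
 t 47.26 p [ 0.6353 -0.1077  0.1661] F [-1.2  1.  10.2] op 0.238
```

View pics/scene7c.png

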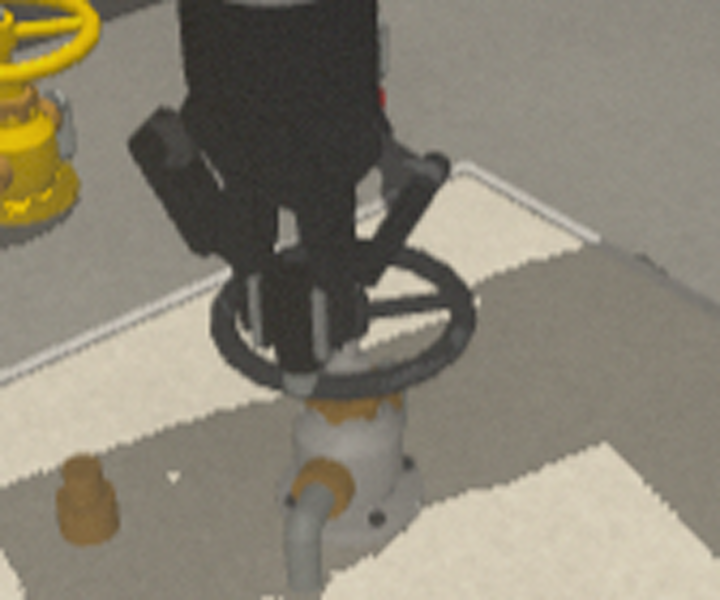

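The handle is still gripped at the final position, at crop (290,310), but it sits 0.022 rad past two turns, so I'll trim it back.

```bash
python3 - <<'E'
from h import *
C=np.array([.589,-.137]); T=.5420; cmd=T
for k in range(5):
    e=rt(C)[0]-T
    if abs(e)<.004: break
    cmd-=e*.9; go(C,cmd,vel=.02); r.sleep(.25); print(round(r.current_t(),2),round(cmd,4),np.round(rt(C),4))
r.sleep(.5);print(np.round(rt(C),4)); st()
grab('top','top8'); a=grab('scene','scene8')
E
```

```text
47.81 0.5213 [ 0.5413  0.0548 -1.0363  1.2589  8.8462]
[ 0.5411  0.0548 -0.9809  0.2734  9.2384]
 t 48.31 p [ 0.6359 -0.1088  0.1661] F [-1.  -0.3  9.2] op 0.232
```

View pics/scene8.png

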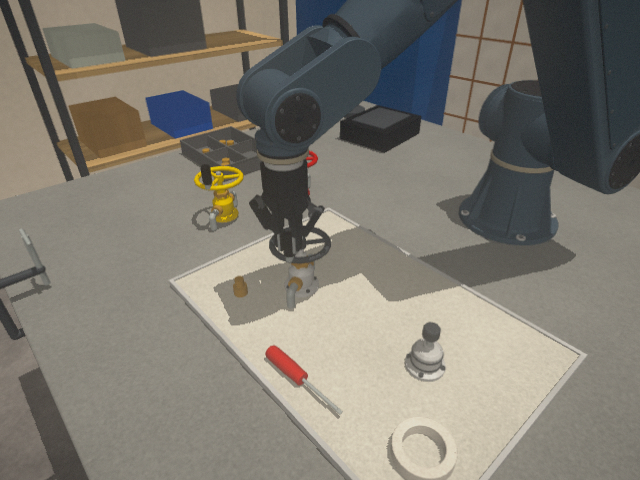

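View pics/top8.png

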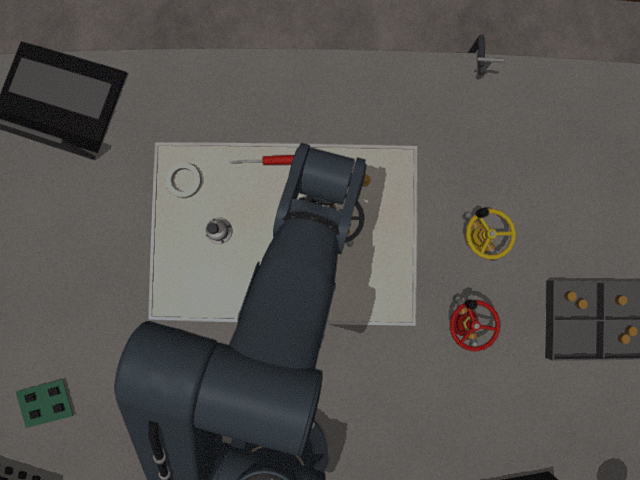

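The gripper still holds the handle, at scene (290,240). The knob is at rest at (431,331), and the roll, screwdriver and coupling are where they started. I'm handing in.

```bash
python3 - <<'E'
from h import *
C=np.array([.589,-.137]); print(np.round(rt(C),4)); r.hand_in(); print(np.round(rt(C),4)); st()
E
```

```text
[ 0.5412  0.0548 -0.523   0.6436  7.8431]
the job is handed in; nothing more can be done
the job is handed in; nothing more can be done
```

The job is done and handed in at about 48 s. All my final checks agreed.

- **Drain pin:** I drew it up about 25.2 mm by the arm's own readings, with about −8.7 N on the tool, close to the spring's 8 N. The close crop showed the black ring just clear of the collar. I held it for 1.3 s, lowered it and let go, and pictures showed the knob back at its rest height.
- **Closing the valve:** I took the dark wheel by its handle and turned it clockwise about 3.74 rad to the stop. The stop was hard: going from 2 to 18 N moved the handle only about 0.005 rad.
- **Backing off:** I opened it two full turns. The first arrival was 0.022 rad too far, so I trimmed it back. The handle now stands at 0.541 rad against 0.542 rad at the stop, and the gripper still holds it with almost no sideways force.
- **Remaining force:** an upward force of 8–10 N stays on the gripper from the grip itself.
- **Loose things:** the roll, screwdriver and coupling look unmoved in the last pictures. The arm partly hides the coupling and screwdriver in the top view, but the scene view shows both.
- **Early position error:** my first estimate of the knob from the top camera was about 3 mm off. The force readings showed it after gripping, and I corrected it before lifting.

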